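Clamp the holding block and load it with brass seal heads

ROBOT

A 6-joint arm with a two-finger parallel gripper is mounted at the origin on the work surface. World frame = base frame: x ahead of the robot, y to its left, z up, the work surface at z = 0. Lengths are in m, angles in rad, forces in N, time in s.
With the tool pointing down it reaches from about 0.375 to 0.9 m from the base axis. Payload 3.1 kg.
Tool frame: the origin (TCP) lies midway between the tips of the shut fingers; the grasp point (between the pads) lies env.pinch_z behind it (env.pinch_z is the distance from the TCP to the grasp point, in m); z points along the fingers, y is the line along which they close (so a half turn about z gives the same grasp; the last joint's range is limited). The gripper opens to 87 mm and grips with 3 to 60 N. Pads are 19 mm wide; open, the fingers measure 117 mm over their backs; the gripper's body (75 mm by 190 mm) begins 51 mm behind the grasp point.
Start: joints at [1.137, 0.527, 1.433, -0, 1.181, -0.178], TCP at [0.157, 0.605, 0.223] pointing down, gripper open.
Joint ranges: [-3.08, 3.08], [-0.75, 2.2], [0.22, 2.44], [-1.43, 4.57], [0, 2.65], [-2.85, 2.85]. Speed limits (rad/s): [2.79, 2.79, 3.14, 3.14, 3.14, 3.14].

INTERFACE

Orientations are given as a unit quaternion [x, y, z, w].
In Python, from cell import env, kinematics, cams gives the robot as it stands. Calls block until the motion is done:
- env.movep(position, orientation): joint-space move of the TCP to a pose.
- env.movel(position, rate=0.15, ori=None, force_limit=None): straight line of the TCP; ori=None keeps the orientation; rate is the mean speed in m/s. With force_limit (N) it stops when the force on the tool has changed by that much, and returns True; else False.
- env.set_joints(angles): joint-space move.
- env.move_gripper(opening, newtons=None): opening from 0.0 (shut) to 1.0 (fully open); newtons is the grip in N (None keeps the last); returns when the fingers have stopped.
- env.sleep(seconds).
- kinematics.inverse_kinematics(position, orientation): joint angles nearest the present ones, or None.
- env.sense(): the state.
- cams.get_image(name): name is "side" or "top" or "wrist"; returns a dict with "image" (384x512x3 uint8, red, green, blue), "z_map" (384x512 float32, m along the optical axis (not along the pixel's ray), 0 where there is no reading), "fx", "fy", "cx", "cy" (pixels), "eye" and "attitude" of the camera in the world. Camera axes: x right, y down, z forward; pixel columns grow to the right and rows downward; lengths in m; the calibration is good to about 2 mm. A picture is of the moment at which its call begins.
A pose or a line that the arm cannot do raises env.IKError and nothing moves.
- env.close_job(): hands the job in; it is judged then, once.
The state is a dict: "time": time; "qpos": joint angles; "qd": joint speeds; "effort": joint torques, N m; "eef_pos": TCP position; "tcp_rot": TCP orientation; "force": force on the tool from outside, world axes, zero at the start; "wrist_torque": the same for the moment, N m; "finger_gap": opening from 0.0 (shut) to 1.0 (fully open); "grasp_force": force on a finger pad.
Only numpy, scipy, OpenCV 4.12 (cv2) and the standard library are available. Lean on these libraries where they do the work, as an engineer would, in place of code of your own. Each camera call takes 0.05 s, during which the arm holds its last target. There are 200 camera calls.

TASK

Get the seal heads ready for drilling: set the wooden holding block flat in the drill vise between the jaws, pockets up and with one end right up against the work stop, then crank the vise until it clamps the block firmly and squarely against the fixed jaw. Only then drop every brass seal head that is there, foot down, into a pocket of its own, fully home, leaving the block clamped and against the stop. Do not disturb the caliper, the hammer or the jar.

Things in the scene. Friction and masses are not known exactly. Their poses are not given: they have to be found in the camera images.
- vise: Drill vise fixed to the bench, 175 mm along its x (the screw direction, from crank to fixed jaw) and 110 mm along its y. Origin: centre of its underside, on the bench. Steel bed 30 mm above the bench; fixed jaw at +x (120 mm wide), sliding jaw on the crank side (100 mm wide), both 20 mm higher than the bed. Tallest part: screw bearing, 54 mm high, at x = -90 to -76 mm. Its points share its axes.
- fixed_jaw (a point): Top centre of the fixed jaw's clamping face (x = 55 mm, y = 0, z = 50 mm in the vise's frame); the face looks along the vise's -x.
- stop_face (a point): Face of the dark steel work stop at the vise's -y end (x = 32, y = -99, z = 50 mm in the vise's frame); it looks along the vise's +y, and one end of the block goes against it. Plate 12 mm thick, 54 mm along x, top 52 mm above the bench.
- bed (a point): Point on the vise bed where the centre of the block's underside lies when the block is against both fixed jaw and stop (x = 32, y = 0, z = 30 mm in the vise's frame).
- jaw (a joint): Travel of the sliding jaw towards the fixed jaw, m. 0: 66 mm between the jaws; 0.020: closed on the 46 mm block. Starts at about 0.002 to 0.008. It is driven by the crank only, 6.4 mm per rad, and stays where it is left.
- jaw_face (a point): Top centre of the sliding jaw's clamping face, 50 mm above the bench.
- crank (a joint): Turn of the crank, rad; positive closes the vise: clockwise looking along the vise's +x, so over the top from its +y side to its -y side. The arm points (crank - 1.68) rad past straight up. Starts at 0.35 to 1.2; the jaw meets the block, pressed to the fixed jaw, at about 3.13; end of travel 3.75. About 4 N at the knob turns it; about 10 N clamps firmly. Friction holds it when let go.
- crank_knob (a point): Middle of the part of the crank's black knob to pinch: a freely spinning sleeve 14 mm in diameter and 46 mm long, parallel to the screw, pointing towards the robot; 40 mm from the screw axis. The crank's arm is 25 mm from this point towards the vise; the knob's free end 21 mm the other way.
- screw_axis (a point): Point on the screw's axis, 40 mm above the bench, around which crank_knob circles (x = -130 mm, y = 0 in the vise's frame).
- block: Loose pale hardwood holding block, 46 mm (its x) by 198 mm (its y) by 40 mm high, about 0.45 kg, the same either way round. Starts flat on the bench beside the vise. Origin: centre of its underside. In its top is a row of six round blind pockets along its y, at y = -80, -48, -16, 16, 48 and 80 mm: 27 mm in diameter, 9 mm deep.
- mat: Thin grey felt mat fixed on the bench, 170 x 240 x 3 mm, on which the seal heads stand at the start. Origin: centre of its underside.
- head1: Turned brass seal head standing upright: round foot 24 mm in diameter and 9 mm high, with a centred stem 12 mm in diameter and 16 mm high on it (25 mm in all), 50 g. Origin: centre of the foot's underside; z runs up the stem. All heads are alike; 4 to 6 are present (None: absent).
- head2: Turned brass seal head standing upright: round foot 24 mm in diameter and 9 mm high, with a centred stem 12 mm in diameter and 16 mm high on it (25 mm in all), 50 g. Origin: centre of the foot's underside; z runs up the stem. All heads are alike; 4 to 6 are present (None: absent).
- head3: Turned brass seal head standing upright: round foot 24 mm in diameter and 9 mm high, with a centred stem 12 mm in diameter and 16 mm high on it (25 mm in all), 50 g. Origin: centre of the foot's underside; z runs up the stem. All heads are alike; 4 to 6 are present (None: absent).
- head4: Turned brass seal head standing upright: round foot 24 mm in diameter and 9 mm high, with a centred stem 12 mm in diameter and 16 mm high on it (25 mm in all), 50 g. Origin: centre of the foot's underside; z runs up the stem. All heads are alike; 4 to 6 are present (None: absent).
- head5: Turned brass seal head standing upright: round foot 24 mm in diameter and 9 mm high, with a centred stem 12 mm in diameter and 16 mm high on it (25 mm in all), 50 g. Origin: centre of the foot's underside; z runs up the stem. All heads are alike; 4 to 6 are present (None: absent).
- head6: Turned brass seal head standing upright: round foot 24 mm in diameter and 9 mm high, with a centred stem 12 mm in diameter and 16 mm high on it (25 mm in all), 50 g. Origin: centre of the foot's underside; z runs up the stem. All heads are alike; 4 to 6 are present (None: absent).
- caliper: Bystander: steel dial caliper lying on the bench, 150 mm long, 15 mm high.
- hammer: Bystander: small hammer lying on the bench, 220 mm long.
- jar: Bystander: amber glass jar, 48 mm in diameter, 55 mm high, origin at the centre of its underside.

How it is judged:
By the outcome, as a careful person would: the job done as asked, in the order asked, and still so for the second after the job is handed in, with the robot touching nothing.
Of head1, head2, head3, head4, head5, head6 only 4 to 6 are there at a start; the rules pass over those that are not, and their reading is None.
At some moment in a run one of head1, head2, head3, head4, head5, head6 may be knocked a few centimetres aside while the robot is not near it.
It also fails if it takes over 210 s, if anything falls off the work surface, if the arm or the gripper's body presses on something with over 40 N, if the wrist force passes 120 N, or if a joint passes its speed limit or range.

## Working session

There is one attempt and no reset: what is moved stays moved. The work goes in short steps, each a Python script; the robot and the scene stay as the last script left them, time stands still between calls to the robot, and variables do not carry over. Pictures are saved under pics/ and viewed, at most 14 in all, crops included, and the job is handed in when it is done.

```bash
ls; mkdir -p pics; python3 - <<'E'
from cell import env, kinematics, cams
import cv2,numpy as np
for n in ["top","side"]:
    d=cams.get_image(n)
    cv2.imwrite(f"pics/{n}0.png",d["image"][:,:,::-1])
    np.savez(f"{n}0.npz",**d)
    print(n,d["fx"],d["cx"],d["cy"],d["eye"],d["attitude"],(d["z_map"]>0).mean())
print(env.pinch_z,env.sense())
E
```

```text
pics
top 461.1662588875599 249.68338940281407 194.7459917870474 [ 0.35546497 -0.02993431  1.17009744] [ 0.71301552 -0.69311828  0.07582721 -0.07379799] 0.9958648681640625
side 402.59087509348694 261.1648794766548 185.71806609722546 [0.5608031  0.73991174 0.8971558 ] [-0.01992836  0.93117044 -0.3639216   0.00924867] 0.9959818522135416
0.0187 {'time': 0.1, 'qpos': array([ 1.13752185e+00,  5.28349314e-01,  1.43379613e+00,  3.29789366e-07,
        1.18140890e+00, -1.78495184e-01]), 'qd': array([-2.02467471e-03, -2.46256651e-03, -4.04292455e-03,  8.88091269e-05,
        8.14509855e-04, -1.07667753e-03]), 'effort': array([ 4.46950553e-04, -4.40984917e+01, -1.77149445e+01,  6.35402952e-02,
        5.33902121e-02, -5.10982215e-05]), 'eef_pos': array([0.15720126, 0.60421187, 0.22167719]), 'tcp_rot': array([ 1.27045378e-01,  9.91896421e-01, -9.35270265e-04, -2.95514546e-04]), 'force': array([-0.42497171, -0.02572545,  0.28119212]), 'wrist_torque': array([ 0.00382754, -0.0052012 , -0.0088862 ]), 'grasp_force': 0.0, 'finger_gap': 1.0013961851480726}
```

View pics/top0.png

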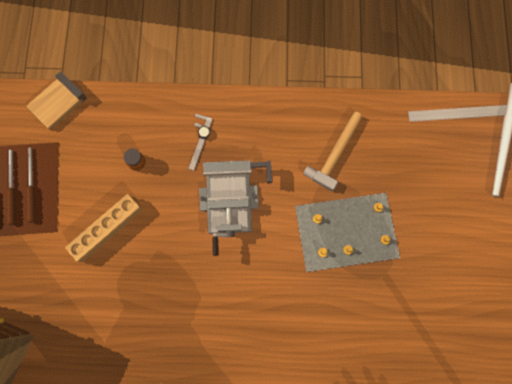

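View pics/side0.png

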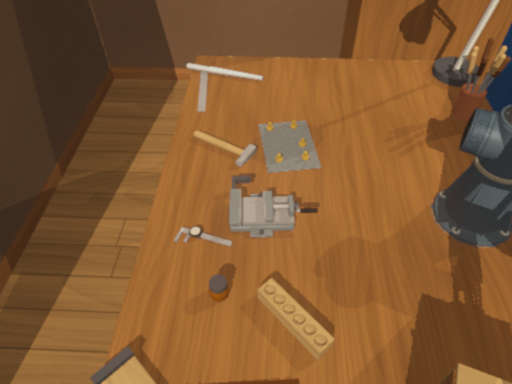

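Top view: block at (103,228), vise centre (228,200) with stop at (263,170) and crank knob at (215,245). There are five heads on the mat: (318,218), (379,207), (385,240), (348,250), (323,252). The hammer is at (335,160), caliper (202,140), jar (134,158).

```bash
cat > h.py <<'E'
import numpy as np, cv2
from scipy.spatial.transform import Rotation as R
def cloud(d):
    """world xyz for every pixel from the depth map"""
    v,u=np.mgrid[:384,:512]; z=d["z_map"]
    p=np.stack([(u-d["cx"])/d["fx"]*z,(v-d["cy"])/d["fy"]*z,z],-1)
    w=p@R.from_quat(d["attitude"]).as_matrix().T+d["eye"]; w[z==0]=np.nan
    return w
def ray(d,u,v,h):
    """pixel(s) onto plane z=h"""
    u=np.asarray(u,float);v=np.asarray(v,float)
    r=np.stack([(u-d["cx"])/d["fx"],(v-d["cy"])/d["fy"],np.ones_like(u)],-1)@R.from_quat(d["attitude"]).as_matrix().T
    return (d["eye"]+r*((h-d["eye"][2])/r[...,2])[...,None])[...,:2]
E
python3 - <<'E'
from h import *
np.set_printoptions(precision=4,suppress=True)
for n in ["top","side"]:
    d=dict(np.load(n+"0.npz")); w=cloud(d)
    bench=np.isfinite(w[...,2])&(abs(w[...,2])<.01)&(abs(w[...,0]-.5)<.2)&(abs(w[...,1])<.4)
    print(n,"bench z",np.median(w[bench][:,2]),w[bench][:,2].std())
    hsv=cv2.cvtColor(d["image"],cv2.COLOR_RGB2HSV)
    Z=w[...,2]; X=w[...,0];Y=w[...,1]
    # block
    m=((abs(Z-.04)<.006)&(X>.3)&(X<.6)&(Y>.1)&(Y<.45)).astype(np.uint8)
    m=cv2.morphologyEx(m,cv2.MORPH_CLOSE,np.ones((9,9)))
    k,l,s,c=cv2.connectedComponentsWithStats(m); i=1+np.argmax(s[1:,4])
    cs=max(cv2.findContours((l==i).astype(np.uint8),0,1)[0],key=cv2.contourArea)[:,0]
    P=ray(d,cs[:,0],cs[:,1],.04).astype(np.float32); print("block",cv2.minAreaRect(P*1000))
    # heads: yellow on mat
    m=((hsv[...,0]>12)&(hsv[...,0]<32)&(hsv[...,1]>120)&(hsv[...,2]>110)&(Z>.008)&(Z<.05)&(Y<-.1)&(Y>-.5)&(X<.5)&(X>.15)).astype(np.uint8)
    k,l,s,c=cv2.connectedComponentsWithStats(m)
    for i in range(1,k):
        if s[i,4]>8: 
            q=w[l==i]; t=q[q[:,2]>q[:,2].max()-.006]; print("head",c[i],s[i,4],"cloud",q.mean(0),"top",t.mean(0))
    # vise: non-orange grey above .044
    m=((Z>.044)&(Z<.053)&(X>.2)&(X<.6)&(abs(Y)<.14)&(hsv[...,1]<90)).astype(np.uint8)
    k,l,s,c=cv2.connectedComponentsWithStats(m)
    for i in range(1,k):
        if s[i,4]>15: print("vise",c[i],s[i,4],w[l==i].mean(0),cv2.minAreaRect((w[l==i][:,:2]*1000).astype(np.float32)))
    m=(Z>.0)&(X>.15)&(X<.45)&(abs(Y)<.14)&(d["image"].max(-1)<70)
    if m.sum(): print("dark",m.sum(),w[m].mean(0),cv2.minAreaRect((w[m][:,:2]*1000).astype(np.float32)),np.percentile(w[m][:,2],[5,50,95]))
d=dict(np.load("top0.npz"))
cv2.imwrite("pics/topv.png",cv2.resize(d["image"][140:265,180:290,::-1],None,fx=5,fy=4.8,interpolation=cv2.INTER_CUBIC))
E
```

```text
top bench z 0.001028936254505064 0.002535021340841973
block ((507.49139404296875, 331.22015380859375), (48.975341796875, 198.1679229736328), 44.37060546875)
head [385.     240.9756] 41 cloud [ 0.495  -0.3724  0.0165] top [ 0.4976 -0.3739  0.029 ]
head [347.5915 249.2254] 71 cloud [ 0.4716 -0.278   0.0174] top [ 0.4715 -0.2802  0.0302]
head [322.2059 251.8529] 68 cloud [ 0.4632 -0.2145  0.0175] top [ 0.4623 -0.2156  0.0312]
vise [227.8196 204.4522] 460 [0.5706 0.0236 0.0496] ((554.8754272460938, 22.20333480834961), (71.68478393554688, 99.24874114990234), 3.6360247135162354)
vise [228.6557 231.9344] 61 [0.5023 0.0189 0.05  ] ((503.3047180175781, 20.171781539916992), (21.933622360229492, 36.17707824707031), 18.313678741455078)
dark 8 [0.4476 0.0476 0.0669] ((447.4139709472656, 47.59775161743164), (7.286871433258057, 2.6483001708984375), 88.66030883789062) [0.0641 0.0665 0.0696]
side bench z -6.931542451560357e-05 0.0020525158971553665
block ((508.0433044433594, 334.9542541503906), (49.0425910949707, 198.5205078125), 44.36619567871094)
head [294.7647 123.3529] 17 cloud [ 0.4953 -0.369   0.018 ] top [ 0.4966 -0.3723  0.0256]
head [302.175 142.   ] 40 cloud [ 0.472  -0.2735  0.0168] top [ 0.4717 -0.2751  0.0284]
head [305.359  155.1538] 39 cloud [ 0.4635 -0.2096  0.0174] top [ 0.4631 -0.2122  0.0273]
vise [270.127  205.0095] 315 [0.5697 0.0288 0.0491] ((551.9242553710938, 24.70793914794922), (73.47271728515625, 102.22200012207031), 4.461514949798584)
vise [292.6333 205.1   ] 60 [0.5081 0.0281 0.0506] ((506.406982421875, 23.751220703125), (26.39137077331543, 54.36252212524414), 4.239670753479004)
```

View pics/topv.png

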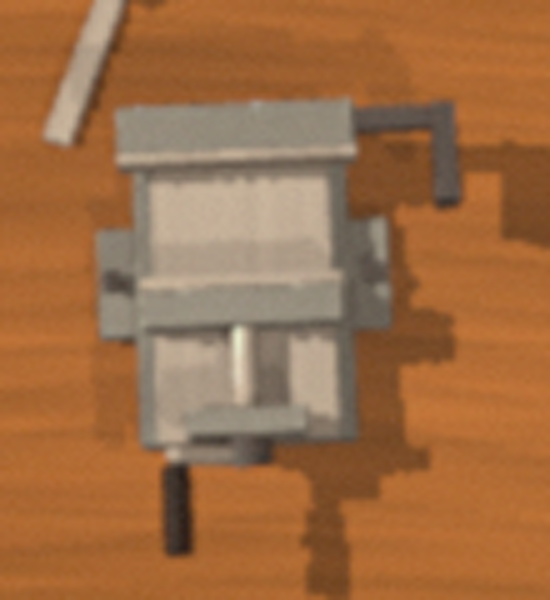

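The enlarged view shows the vise slightly rotated: fixed jaw along the top, sliding jaw mid, stop plate at right (440,170), knob at (175,510). Next I'll take closer looks with the wrist camera.

```bash
cat >> h.py <<'E'
from cell import env, kinematics, cams
def down(a): return [np.cos(a/2),np.sin(a/2),0,0]
def look(name,x,y,z,a):
    env.movep([x,y,z],down(a)); env.sleep(.3); d=cams.get_image("wrist")
    cv2.imwrite(f"pics/{name}.png",d["image"][:,:,::-1]); np.savez(name+".npz",**d)
    return d
E
python3 - <<'E'
from h import *
np.set_printoptions(precision=4,suppress=True)
for n,x,y,a in [("wblock",.45,.30,np.pi/2),("wvise",.47,.025,np.pi),("wmat",.42,-.28,np.pi/2)]:
    d=look(n,x,y,.33,a); print(n,d["fx"],d["eye"],R.from_quat(d["attitude"]).as_matrix().ravel(),env.sense()["eef_pos"],env.sense()["time"],env.sense()["qpos"])
c=[cv2.imread(f"pics/{n}.png") for n in("wblock","wvise","wmat")]
cv2.imwrite("pics/w3.png",cv2.resize(np.vstack([np.hstack(c[:2]),np.hstack([c[2],c[2]*0])]),(800,600)))
E
```

```text
wblock 337.14456127634855 [0.4482 0.3836 0.4915] [ 1.      0.0023 -0.0001  0.0021 -0.9529 -0.3034 -0.0008  0.3034 -0.9529] [0.4497 0.3004 0.3299] 2.05 [0.3822 0.3006 1.5005 0.     1.3407 0.3812]
wvise 337.14456127634855 [0.3848 0.0244 0.4917] [-0.0013  0.9531  0.3027  1.      0.0013  0.0002 -0.0002  0.3027 -0.9531] [0.47   0.0252 0.33  ] 4.25 [-0.1845  0.1906  1.655   0.      1.296  -1.7556]
wmat 337.14456127634855 [ 0.4188 -0.1962  0.4918] [ 1.      0.0026  0.0005  0.0027 -0.9529 -0.3034 -0.0003  0.3034 -0.9529] [ 0.4203 -0.2794  0.3301] 5.7833 [-0.8083  0.244   1.5819  0.      1.3156 -0.8098]
```

View pics/w3.png

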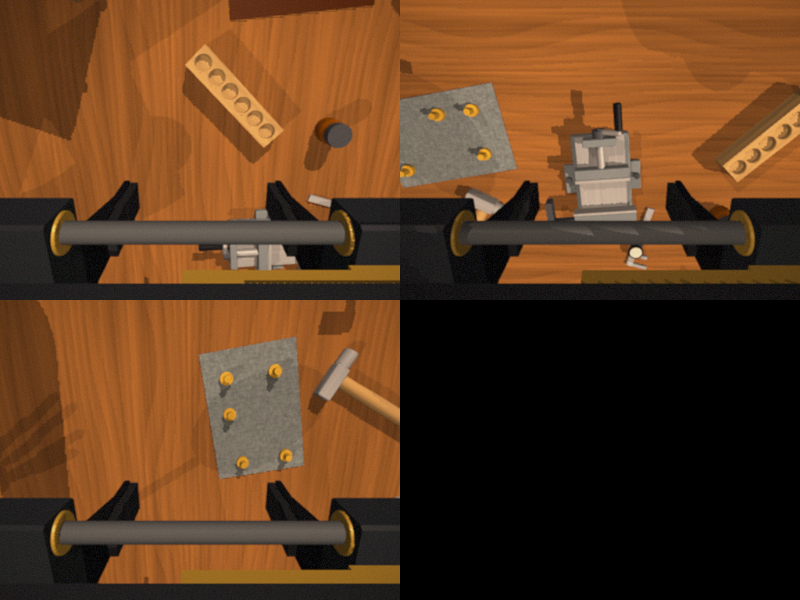

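Composite of the three wrist views: the block (upper left panel) is centred near (234,97), the vise at (605,170) has its fixed jaw partly hidden, and five heads stand on the mat in the lower panel. The fixed jaw needs one more look from further out.

```bash
cat >> h.py <<'E'
def block_rect(d,h=.04,near=None):
    """centre, long-axis angle of the block from its wooden top (pale wood, at height h)"""
    w=cloud(d); m=((abs(w[...,2]-h)<.008)).astype(np.uint8)
    hsv=cv2.cvtColor(d["image"],cv2.COLOR_RGB2HSV); m&=((hsv[...,0]<30)&(hsv[...,2]>120)&(hsv[...,1]>60)).astype(np.uint8)
    m=cv2.morphologyEx(m,cv2.MORPH_CLOSE,np.ones((7,7)))
    l=cv2.connectedComponentsWithStats(m); i=1+np.argmax(l[2][1:,4])
    c=max(cv2.findContours((l[1]==i).astype(np.uint8),0,1)[0],key=cv2.contourArea)[:,0]
    P=ray(d,c[:,0],c[:,1],h)
    b=cv2.boxPoints(cv2.minAreaRect((P*1000).astype(np.float32)))/1000
    e=[b[1]-b[0],b[2]-b[1]]; e.sort(key=np.linalg.norm)
    return b.mean(0),np.arctan2(e[1][1],e[1][0]),np.linalg.norm(e,axis=1)
def heads(d,h0=.003,lo=.012,hi=.045,minpx=15):
    """stem-top centres: brass pixels above foot height, rays onto stem top plane"""
    w=cloud(d); Z=w[...,2]; hsv=cv2.cvtColor(d["image"],cv2.COLOR_RGB2HSV)
    m=((hsv[...,0]>10)&(hsv[...,0]<34)&(hsv[...,1]>130)&(hsv[...,2]>90)&(Z>h0+.004)&(Z<h0+.04)).astype(np.uint8)
    m[200:]=0
    k,l,s,c=cv2.connectedComponentsWithStats(m); out=[]
    for i in range(1,k):
        if 15<s[i,4]<2500 :
            v,u=np.nonzero(l==i); q=w[v,u]; t=q[:,2]>h0+.0205
            if t.sum()>3: out.append((ray(d,u[t].mean(),v[t].mean(),h0+.025),q[:,:2].mean(0),s[i,4],t.sum(),(u.mean(),v.mean())))
    return out
E
python3 - <<'E'
from h import *
np.set_printoptions(precision=4,suppress=True)
d=dict(np.load("wblock.npz")); print("block",block_rect(d))
d=dict(np.load("wmat.npz"))
for o in heads(d): print(*o)
d=look("wvise2",.585,.025,.30,np.pi); w=cloud(d); Z=w[...,2]; print(d["eye"])
hsv=cv2.cvtColor(d["image"],cv2.COLOR_RGB2HSV)
m=((abs(Z-.05)<.004)&(hsv[...,1]<90)).astype(np.uint8); m[260:]=0
k,l,s,c=cv2.connectedComponentsWithStats(m)
for i in range(1,k):
    if s[i,4]>60:
        v,u=np.nonzero(l==i); print(c[i],s[i,4],cv2.minAreaRect((ray(d,u,v,.05)*1000).astype(np.float32)))
cv2.imwrite("pics/wv2.png",cv2.resize(d["image"][:,:,::-1],(800,600)))
E
```

```text
block (array([0.5044, 0.3315], dtype=float32), np.float32(-0.7949492), array([0.046 , 0.1978], dtype=float32))
[ 0.5449 -0.2035] [ 0.5438 -0.2034] 251 71 (np.float64(351.54183266932273), np.float64(90.74900398406375))
[ 0.4603 -0.2166] [ 0.46   -0.2162] 238 65 (np.float64(289.1470588235294), np.float64(100.40756302521008))
[ 0.7191 -0.2525] [ 0.7177 -0.2531] 1708 679 (np.float64(475.26112412177986), np.float64(128.60714285714286))
[ 0.4685 -0.28  ] [ 0.468  -0.2792] 210 57 (np.float64(293.5), np.float64(146.42857142857142))
[ 0.5776 -0.3537] [ 0.5783 -0.3539] 109 5 (np.float64(365.3669724770642), np.float64(195.92660550458714))
[0.4997 0.0234 0.4618]
[257.4946 130.5452] 2586 ((538.4513549804688, 20.08800506591797), (97.58025360107422, 99.64659118652344), 4.322653293609619)
[183.5382 210.119 ] 353 ((655.2113647460938, -73.47764587402344), (53.641841888427734, 15.621288299560547), 5.151113033294678)
[263.8126 215.508 ] 2006 ((662.8621826171875, 26.20766830444336), (31.387325286865234, 126.07418060302734), 4.193079471588135)
[436.1493 222.4701] 134 ((673.9152221679688, 257.9073486328125), (18.86345863342285, 38.87934494018555), 52.83056640625)
```

View pics/wv2.png

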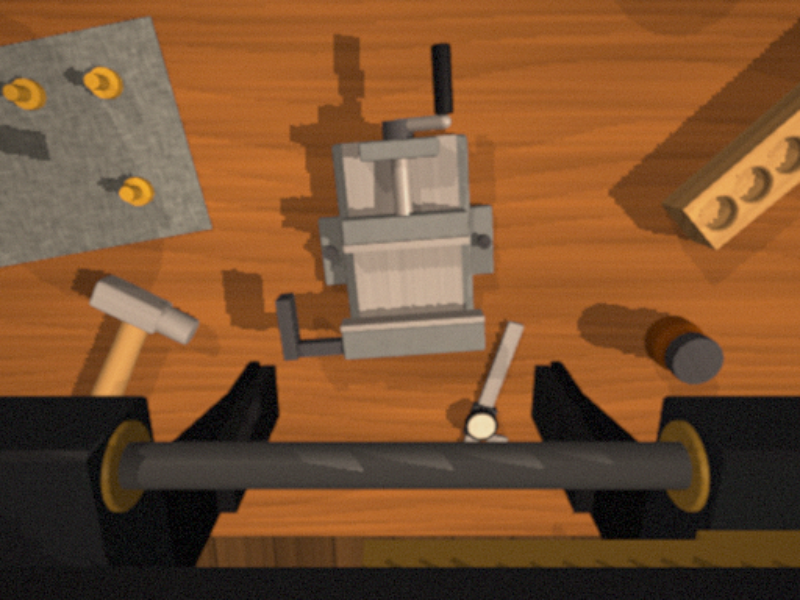

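The view shows the fixed jaw at rows 318–358, stop plate at (289,327), sliding jaw at (405,225), knob at (442,80), all in 800x600 pixels. I place the vise origin at about (0.5915, 0.0248), yaw 0.075. Next: grasp the block.

```bash
cat >> h.py <<'E'
V=np.array([.5915,.0248]); PSI=.075
def vw(x,y): c,s=np.cos(PSI),np.sin(PSI); return V+[c*x-s*y,s*x+c*y]
E
python3 - <<'E'
from h import *
np.set_printoptions(precision=4,suppress=True)
d=dict(np.load("wvise2.npz")); w=cloud(d)
m=(w[...,0]<.50)&(abs(w[...,1]-.04)<.08)&(w[...,2]>.02)&(d["image"].max(-1)<60); m[200:]=0
q=w[m]; c,s=np.cos(PSI),np.sin(PSI); print("knob pts vise frame",m.sum(),np.percentile((q[:,:2]-V)@np.array([[c,-s],[s,c]]),[2,50,98],axis=0),np.percentile(q[:,2],[5,50,95]))
a=-.795+np.pi; p=[.505,.332]
env.movep([*p,.12],down(a)); env.movel([*p,.023],rate=.1,force_limit=15)
env.move_gripper(0,40); s=env.sense(); print(s["eef_pos"],s["finger_gap"]*87,s["grasp_force"])
env.movel([*p,.13],rate=.1); s=env.sense(); print(s["force"],s["finger_gap"]*87,s["time"])
b=vw(28,6)if 0 else vw(.027,.006)
env.movep([*b,.14],down(PSI+np.pi/2)); d=cams.get_image("wrist"); e=cams.get_image("side")
cv2.imwrite("pics/held.png",np.hstack([d["image"],e["image"]])[:,:,::-1][:,:,:]); cv2.imwrite("pics/held.png",cv2.resize(cv2.imread("pics/held.png"),(800,300)))
print(env.sense()["finger_gap"]*87,env.sense()["time"])
E
```

```text
knob pts vise frame 498 [[-0.1465 -0.0083]
 [-0.1252  0.0334]
 [-0.0961  0.0395]] [0.0629 0.0662 0.068 ]
[0.5057 0.3324 0.0231] 46.09248302861993 39.99871104955673
[ 0.2306 -0.1522 -4.5825] 45.86409388592994 11.9083
45.62671255990388 13.225
```

View pics/held.png

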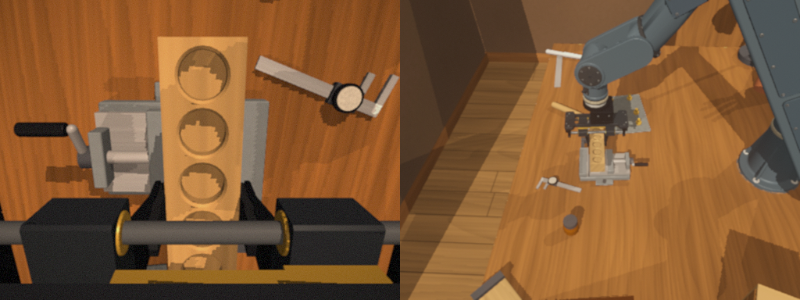

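The block is held level, four pockets visible at (203,70)–(203,220), over the vise between the jaws. Now lower it and push it home.

```bash
python3 - <<'E'
from h import *
np.set_printoptions(precision=4,suppress=True)
def vf(p): c,s=np.cos(PSI),np.sin(PSI); return (np.asarray(p)[:2]-V)@np.array([[c,-s],[s,c]])
def st(t,r=None): s=env.sense(); f=s["force"]; print(t,r,s["eef_pos"],"vise",vf(s["eef_pos"]),"F",f,s["finger_gap"]*87,s["time"])
b=vw(.028,.006)
env.movel([*b,.068],rate=.1); st("above")
r=env.movel([*b,.045],rate=.02,force_limit=8); st("down",r)
z=env.sense()["eef_pos"][2]
r=env.movel([*vw(.042,.006),z+.0005],rate=.02,force_limit=8); st("x",r)
x=vf(env.sense()["eef_pos"])[0]
r=env.movel([*vw(x-.001,-.012),z+.0005],rate=.02,force_limit=8); st("y",r)
d=cams.get_image("top"); cv2.imwrite("pics/set.png",cv2.resize(d["image"][120:270,160:320,::-1],(640,600),interpolation=cv2.INTER_CUBIC))
E
```

```text
above None [0.6196 0.0329 0.0685] vise [0.0286 0.0059] F [ 0.7079  0.7521 -5.1176] 45.75298863021829 14.0917
down True [0.6189 0.0329 0.053 ] vise [0.0279 0.006 ] F [0.9107 0.6809 4.5786] 45.62317046805503 14.85
x True [0.619  0.0329 0.0532] vise [0.028 0.006] F [-0.0639 -0.3371  3.7187] 45.784439146145374 15.2167
y True [0.6189 0.0281 0.0532] vise [0.0276 0.0012] F [-0.2498  1.9084  3.2898] 45.58495460151169 15.7333
```

```bash
cat >> h.py <<'E'
np.set_printoptions(precision=4,suppress=True)
def vf(p): c,s=np.cos(PSI),np.sin(PSI); return (np.asarray(p)[:2]-V)@np.array([[c,-s],[s,c]])
def st(t,r=None): s=env.sense(); f=s["force"]; print(t,r,s["eef_pos"],"vise",vf(s["eef_pos"]),"F",f,s["finger_gap"]*87,s["time"])
E
python3 - <<'E'
from h import *
def to(dx,dy,fl,t):
    p=env.sense()["eef_pos"]; x,y=vf(p); r=env.movel([*vw(x+dx,y+dy),.0532],rate=.015,force_limit=fl); st(t,r)
to(0,.0015,15,"back"); to(.012,0,15,"x"); to(-.0005,0,15,"xb"); to(0,-.01,12,"y"); to(.006,0,12,"x2");to(0,-.01,15,"y2")
for n in("top","side"):
    d=cams.get_image(n); cv2.imwrite(f"pics/set_{n}.png",d["image"][:,:,::-1])
a=cv2.resize(cv2.imread("pics/set_top.png")[130:260,170:300],(400,400)); b=cv2.resize(cv2.imread("pics/set_side.png")[140:270,190:320],(400,400))
cv2.imwrite("pics/set.png",np.hstack([a,b]))
E
```

```text
back False [0.619  0.0289 0.0532] vise [0.0278 0.002 ] F [-0.1619 -3.0383  2.6839] 45.70105311215396 16.05
x True [0.6193 0.0288 0.0535] vise [0.028  0.0019] F [-0.1132 -1.6376  3.6366] 45.71305498866412 16.525
xb False [0.6193 0.0288 0.0535] vise [0.028  0.0019] F [ 0.5039 -1.407   4.4939] 45.6104191031493 16.775
y True [0.6192 0.0281 0.0535] vise [0.0279 0.0012] F [-0.3977  1.665   2.6029] 45.7380755530661 17.1667
x2 True [0.6194 0.0281 0.0536] vise [0.0281 0.0012] F [-1.7761  0.2414  4.0612] 45.74163105596243 17.4583
y2 True [0.6195 0.0282 0.0537] vise [0.0281 0.0013] F [-0.81    1.5499  2.9097] 45.77758488641687 17.8583
```

View pics/set.png

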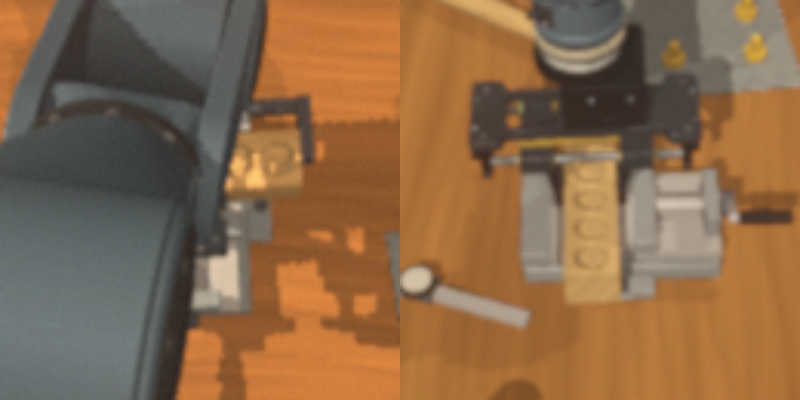

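The block sits between the jaws with its end at the stop (303,165 left crop), but the gap at the fixed jaw is unclear. I'll release and look closely.

```bash
python3 - <<'E'
from h import *
p=env.sense()["eef_pos"]
env.move_gripper(1.0); env.movel([p[0],p[1],.2],rate=.15)
d=look("set2",.60,.02,.25,PSI+np.pi)
cv2.imwrite("pics/set2c.png",cv2.resize(d["image"][:300,60:460,::-1],(800,600),interpolation=cv2.INTER_CUBIC))
print(block_rect(d,.07),vf(block_rect(d,.07)[0]))
w=cloud(d);v=(w[...,:2]-V)@np.array([[np.cos(PSI),-np.sin(PSI)],[np.sin(PSI),np.cos(PSI)]])
for y in (-.04,-.02,.0,.02,.04):
    for h in(.05,.07):
        m=(abs(v[...,1]-y)<.006)&(abs(w[...,2]-h)<.003)&(v[...,0]>-.045); m[290:]=0
        x=np.sort(v[m][:,0]*1000); g=np.flatnonzero(np.diff(x)>4); print(y,h,x[0],[(x[i],x[i+1]) for i in g],x[-1])
E
```

```text
(array([0.6163, 0.0261], dtype=float32), np.float32(-1.494991), array([0.0463, 0.1977], dtype=float32)) [ 0.0248 -0.0005]
-0.04 0.05 -30.434528376797918 [(np.float64(-4.497378736528708), np.float64(2.9417686806650813)), (np.float64(3.577499807640421), np.float64(57.17270622411355))] 87.08000782150678
-0.04 0.07 2.786118491400244 [] 48.929606699785886
-0.02 0.05 -30.444734390834874 [(np.float64(-4.667989779936716), np.float64(2.83155837823428)), (np.float64(3.538299526914568), np.float64(57.05565770457358))] 87.13879685717897
-0.02 0.07 2.9133055309775955 [(np.float64(16.23946986447093), np.float64(36.33008697282166))] 48.542566319392755
0.0 0.05 -44.04740891139564 [(np.float64(-4.6477570661248615), np.float64(2.9866688523806553)), (np.float64(3.420008566741916), np.float64(57.160870392774214))] 87.01263518203623
0.0 0.07 2.79102086265017 [] 48.36376302727206
0.02 0.05 -30.52660949155308 [(np.float64(-4.6013527509471155), np.float64(2.7498228703511827)), (np.float64(3.3951386174224107), np.float64(57.21109536537221))] 87.4670580747577
0.02 0.07 2.948097474196581 [(np.float64(17.156034005076993), np.float64(35.168411601612185))] 48.48597056322451
0.04 0.05 -30.549852080015807 [(np.float64(-4.651381901347572), np.float64(2.7335826139174153)), (np.float64(3.415904146951905), np.float64(56.49987247939458))] 86.85073209806228
0.04 0.07 2.808930600487226 [(np.float64(22.633690970045386), np.float64(30.609843034964378))] 48.486214780624096
```

View pics/set2c.png

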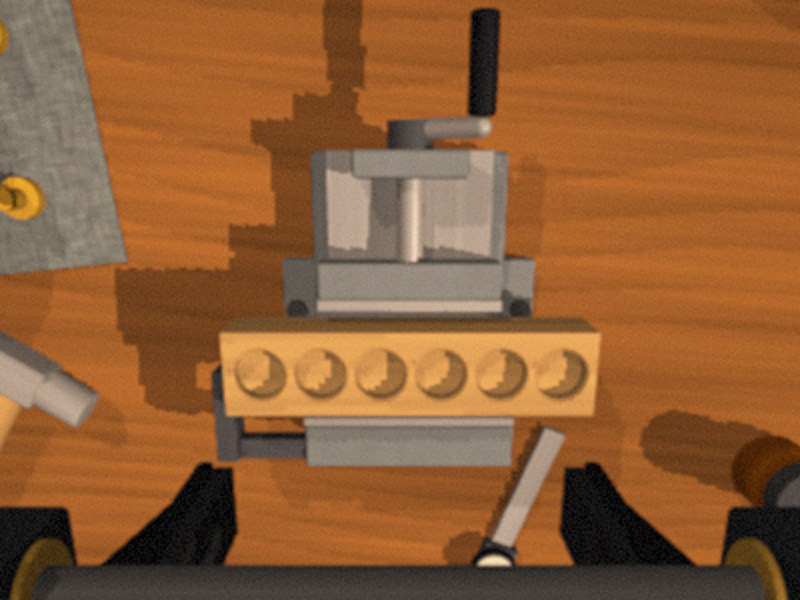

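The block is square (yaw 1.646 vs 1.647) and at the stop, but about 7 mm short of the fixed jaw (gap at rows 415–420). The sliding jaw will push it across while cranking. Now the crank.

```bash
sed -i 's/^V=.*/V=np.array([.5933,.0248]); PSI=.075/' h.py; cat >> h.py <<'E'
def knob(d):
    w=cloud(d); v=vf(w.reshape(-1,3)).reshape(384,512,2)
    m=(v[...,0]<-.113)&(v[...,0]>-.16)&(abs(v[...,1])<.055)&(w[...,2]>.03)&(d["image"].max(-1)<60); m[230:]=0
    return np.median(v[m][:,0]),np.ptp(v[m][:,0]),(np.percentile(v[m][:,1],3)+np.percentile(v[m][:,1],97))/2,np.percentile(w[m][:,2],90)-.007,m.sum()
E
cat > crank.py <<'E'
from h import *
def kp(phi): return np.array([*vw(-.130,-.04*np.sin(phi)),.04+.04*np.cos(phi)-env.pinch_z])
def turn(phi,phimax,off,F0,flim,step=.12):
    """drive the pinched knob along its circle, easing off radial force; stops at tangential force flim"""
    ey=np.array([-np.sin(PSI),np.cos(PSI),0]); ez=np.array([0,0,1.])
    while phi<phimax-1e-6:
        phi=min(phi+step,phimax); env.movel(kp(phi)+off,rate=.03); s=env.sense(); F=s["force"]-F0
        rad=-np.sin(phi)*ey+np.cos(phi)*ez; tan=-np.cos(phi)*ey-np.sin(phi)*ez
        fr,ft=F@rad,-F@tan; off=off+np.clip(fr*4e-5,-4e-4,4e-4)*rad
        print(f"phi {phi:.3f} crank {phi+1.68:.3f} Ft {ft:.1f} Fr {fr:.1f} Fx {F[0]:.1f} off {off*1000} t {s['time']:.1f} fg {s['grasp_force']:.0f}")
        if ft>flim or abs(fr)>40: break
    return phi,off
E
python3 - <<'E'
from crank import *
d=dict(np.load("set2.npz")); k=knob(d); print(k)
phi=np.arctan2(-k[2],k[3]-.04); print("phi",phi,"crank",phi+1.68,"r",np.hypot(k[2],k[3]-.04))
q=down(PSI+np.pi); off=np.array([*(vw(-.13,k[2])-kp(phi)[:2]),0]); p=kp(phi)+off
env.move_gripper(.6); env.movep(p+[0,0,.08],q); env.sleep(.2); F0=env.sense()["force"]; print(F0)
print(env.movel(p,rate=.06,force_limit=12)); env.move_gripper(0,30); env.sleep(.2); st("grip")
phi,off=turn(phi,.75,off,F0,30)
np.savez("crank.npz",phi=phi,off=off,F0=F0)
E
```

```text
Traceback (most recent call last):
  File "h.py", line 48, in knob
    w=cloud(d); v=vf(w.reshape(-1,3)).reshape(384,512,2)
                  ~~^^^^^^^^^^^^^^^^^
  File "h.py", line 45, in vf
    def vf(p): c,s=np.cos(PSI),np.sin(PSI); return (np.asarray(p)[:2]-V)@np.array([[c,-s],[s,c]])
                                                    ~~~~~~~~~~~~~~~~~^~
ValueError: operands could not be broadcast together with shapes (2,3) (2,)
```

```bash
sed -i 's/np.asarray(p)\[:2\]/np.asarray(p)[...,:2]/' h.py
python3 - <<'E'
from crank import *
d=dict(np.load("set2.npz")); k=knob(d); print(k)
phi=np.arctan2(-k[2],k[3]-.04); print("phi",phi,"crank",phi+1.68,"r",np.hypot(k[2],k[3]-.04))
assert k[4]>80 and abs(np.hypot(k[2],k[3]-.04)-.04)<.005
q=down(PSI+np.pi); off=np.array([*(vw(-.13,k[2])-kp(phi)[:2]),0]); p=kp(phi)+off
env.move_gripper(.6); env.movep(p+[0,0,.08],q); env.sleep(.2); F0=env.sense()["force"]; print(F0)
print(env.movel(p,rate=.06,force_limit=12)); env.move_gripper(0,30); env.sleep(.2); st("grip")
phi,off=turn(phi,.75,off,F0,30)
np.savez("crank.npz",phi=phi,off=off,F0=F0)
E
```

```text
(np.float64(-0.13147104176024632), np.float64(0.03626814451594322), np.float64(0.03385312087183083), np.float64(0.06055029011571219), np.int64(567))
phi -1.0252144517963668 crank 0.6547855482036331 r 0.039602376400952585
[0.1447 0.0244 0.3609]
False
grip None [0.461  0.0496 0.0421] vise [-0.1301  0.0346] F [-0.7885  5.6665  2.0151] 12.89515943046427 26.0833
phi -0.905 crank 0.775 Ft 2.4 Fr 4.7 Fx -0.3 off [ 0.0144 -0.1913  0.1162] t 26.4 fg 30
phi -0.785 crank 0.895 Ft 3.6 Fr 4.2 Fx 0.1 off [ 0.0054 -0.0719  0.236 ] t 26.7 fg 30
phi -0.665 crank 1.015 Ft 2.2 Fr 3.1 Fx -0.2 off [-0.0004  0.0054  0.3349] t 27.0 fg 30
phi -0.545 crank 1.135 Ft 2.0 Fr 0.6 Fx 0.1 off [-0.0014  0.0185  0.3564] t 27.3 fg 30
phi -0.425 crank 1.255 Ft 2.1 Fr -1.6 Fx -0.2 off [ 0.0005 -0.0071  0.2997] t 27.6 fg 30
phi -0.305 crank 1.375 Ft 2.3 Fr -3.9 Fx 0.2 off [ 0.0041 -0.054   0.1504] t 27.9 fg 30
phi -0.185 crank 1.495 Ft 2.0 Fr -5.0 Fx 0.2 off [ 0.0068 -0.0906 -0.0454] t 28.2 fg 30
phi -0.065 crank 1.615 Ft 2.6 Fr -5.7 Fx 0.2 off [ 0.0079 -0.1055 -0.2734] t 28.6 fg 30
phi 0.055 crank 1.735 Ft 1.5 Fr -3.3 Fx 0.3 off [ 0.0074 -0.0982 -0.4058] t 28.9 fg 30
phi 0.175 crank 1.855 Ft 2.2 Fr -2.9 Fx -0.6 off [ 0.0059 -0.0779 -0.5212] t 29.2 fg 30
phi 0.295 crank 1.975 Ft 1.9 Fr -2.0 Fx -0.7 off [ 0.0041 -0.0543 -0.5991] t 29.5 fg 30
phi 0.415 crank 2.095 Ft 2.1 Fr -2.1 Fx -1.1 off [ 0.0015 -0.0206 -0.6759] t 29.8 fg 30
phi 0.535 crank 2.215 Ft 2.4 Fr -3.9 Fx -1.4 off [-0.0044  0.0588 -0.8104] t 30.1 fg 30
phi 0.655 crank 2.335 Ft 2.5 Fr -2.3 Fx -1.7 off [-0.0086  0.1147 -0.8833] t 30.4 fg 30
phi 0.750 crank 2.430 Ft 1.4 Fr -2.6 Fx -1.1 off [-0.014   0.1863 -0.9604] t 30.7 fg 30
```

```bash
python3 - <<'E'
from crank import *
c=np.load("crank.npz"); phi,off=turn(float(c["phi"]),3.02-1.68,c["off"],c["F0"],9)
np.savez("crank.npz",phi=phi,off=off,F0=c["F0"])
env.move_gripper(.6); p=env.sense()["eef_pos"]; env.movel([*p[:2],.16],rate=.2)
d=look("set3",.60,.02,.25,PSI+np.pi); b=block_rect(d,.07); print(b,vf(b[0]),b[1]+np.pi-PSI-np.pi/2); print(knob(d),phi)
cv2.imwrite("pics/set3c.png",cv2.resize(d["image"][:300,60:460,::-1],(800,600),interpolation=cv2.INTER_CUBIC))
E
```

```text
phi 0.870 crank 2.550 Ft 0.3 Fr -2.3 Fx -2.5 off [-0.0192  0.2552 -1.0187] t 31.0 fg 30
phi 0.990 crank 2.670 Ft 0.9 Fr -1.7 Fx -2.0 off [-0.0236  0.3134 -1.057 ] t 31.3 fg 30
phi 1.110 crank 2.790 Ft -0.3 Fr -3.0 Fx -2.3 off [-0.0317  0.4216 -1.1109] t 31.6 fg 30
phi 1.230 crank 2.910 Ft -1.0 Fr -1.7 Fx -2.4 off [-0.0364  0.4843 -1.1332] t 31.9 fg 30
phi 1.340 crank 3.020 Ft -1.0 Fr -3.2 Fx -2.7 off [-0.0459  0.6105 -1.1629] t 32.2 fg 30
(array([0.6239, 0.0267], dtype=float32), np.float32(-1.4958467), array([0.048 , 0.1977], dtype=float32)) [ 0.0306 -0.0004] -5.042553e-05
(np.float64(-0.1320261669592512), np.float64(0.03634220213702005), np.float64(-0.03883136234307975), np.float64(0.04795086364878968), np.int64(506)) 1.34
```

View pics/set3c.png

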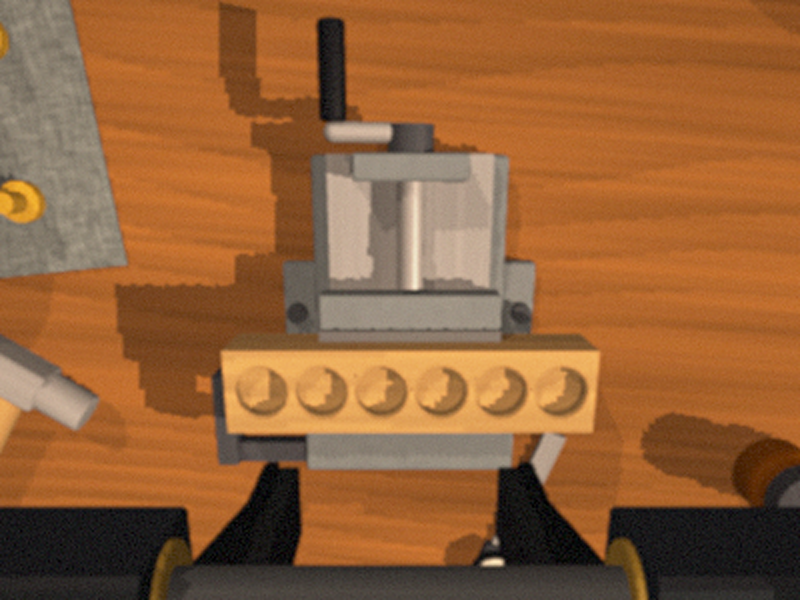

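The block is now near the fixed jaw and square. I'll nudge its free end toward the stop with closed fingers, then clamp.

```bash
python3 - <<'E'
from crank import *
env.move_gripper(0,20); q=down(PSI+np.pi/2)
env.movep([*vw(.032,.130),.14],q); env.movel([*vw(.032,.130),.052],rate=.12)
r=env.movel([*vw(.032,.100),.052],rate=.02,force_limit=12); st("push",r)
env.movel([*vw(.032,.130),.052],rate=.1); env.movel([*vw(.032,.130),.14],rate=.2)
c=np.load("crank.npz"); phi=float(c["phi"]); off=c["off"]; q=down(PSI+np.pi); p=kp(phi)+off
env.move_gripper(.6); env.movep(p+[0,0,.08],q); env.sleep(.2); F0=env.sense()["force"]
print(env.movel(p,rate=.06,force_limit=12)); env.move_gripper(0,40); env.sleep(.2); st("grip")
phi,off=turn(phi,3.7-1.68,off,F0,16,step=.03)
np.savez("crank.npz",phi=phi,off=off,F0=F0)
E
```

```text
push True [0.6167 0.1377 0.0517] vise [0.0318 0.1108] F [-1.0116  1.3343  0.8251] 0.21389717303720784 39.575
False
grip None [ 0.4665 -0.0232  0.0293] vise [-0.13   -0.0383] F [0.0631 0.5094 0.3865] 13.13448609291268 45.9083
phi 1.370 crank 3.050 Ft 3.1 Fr 0.1 Fx 0.3 off [-0.0455  0.6054 -1.1619] t 46.2 fg 40
phi 1.400 crank 3.080 Ft 3.5 Fr -1.2 Fx 0.1 off [-0.0489  0.6507 -1.1697] t 46.4 fg 40
phi 1.430 crank 3.110 Ft 5.7 Fr -1.0 Fx -0.1 off [-0.052   0.6921 -1.1756] t 46.7 fg 40
phi 1.460 crank 3.140 Ft 10.1 Fr -0.5 Fx -0.7 off [-0.0534  0.7109 -1.1777] t 46.9 fg 40
phi 1.490 crank 3.170 Ft 15.4 Fr -0.8 Fx -1.9 off [-0.0558  0.7426 -1.1803] t 47.2 fg 40
phi 1.520 crank 3.200 Ft 20.5 Fr -1.0 Fx -2.0 off [-0.0589  0.7836 -1.1824] t 47.4 fg 40
```

Clamped firmly (about 20 N at the knob). I'll release it and measure the pockets, then calibrate the wrist camera on one head by centring that head with two crossed grasps.

```bash
cat >> h.py <<'E'
A=PSI+np.pi; G=PSI+np.pi/2
def near(d,xy,h0=.003):
    o=[t for t in heads(d,h0) if t[2]<1200]
    return min(o,key=lambda t:np.linalg.norm(t[0]-xy)) if o else None
def over(name,xy,ztop):
    """wrist picture with xy straight under the camera, 0.28 m above ztop"""
    p=np.asarray(xy)-.09*np.array([np.cos(A),np.sin(A)]); return look(name,p[0],p[1],ztop+.12,A)
def pockets(d):
    w=cloud(d); v=vf(w); Z=w[...,2]; out=[]
    b=block_rect(d,.07); x0,y0=vf(b[0])
    for y in (-.08,-.048,-.016,.016,.048,.08):
        m=(np.hypot(v[...,0]-x0,v[...,1]-y0-y)<.0165)&(Z<.0675)
        r,c=np.nonzero(m); (cc,rad)=cv2.minEnclosingCircle((vf(ray(d,c,r,.07))*1000).astype(np.float32))
        out.append([*vf(ray(d,c.mean(),r.mean(),.07))*1000,*cc,rad,m.sum()])
    return b,np.array(out)
E
python3 - <<'E'
from h import *
env.move_gripper(.6); p=env.sense()["eef_pos"]; env.movel([*p[:2],.16],rate=.2)
d=over("clamped",[.6245,.0267],.07); b,P=pockets(d); print(b,vf(b[0]),b[1]+np.pi/2-PSI); print(P)
k=knob(d); print("knob",k)
h=np.array([.4685,-.280]); d=over("hcal0",h,.028); o=near(d,h); print(o,env.sense()["time"])
v=[*(int(t) for t in o[4])]; im=d["image"][:,:,::-1]
a=cv2.imread("pics/clamped.png")[:230]; b=im[:230]; cv2.imwrite("pics/cl.png",cv2.resize(np.vstack([a,b]),(660,600)))
E
```

```text
(array([0.626 , 0.0268], dtype=float32), np.float32(-1.4956124), array([0.0453, 0.1977], dtype=float32)) [ 0.0327 -0.0004] 0.00018398464
[[ 32.4854 -79.7678  33.5561 -79.7947  14.7593 928.    ]
 [ 32.4219 -48.0046  32.1704 -47.4154  14.2746 927.    ]
 [ 32.5035 -16.2658  32.8919 -15.9017  13.886  930.    ]
 [ 32.468   15.3545  32.6009  15.534   14.0545 938.    ]
 [ 32.4897  47.168   32.5165  47.5028  14.1196 928.    ]
 [ 32.6192  78.9212  32.7169  79.5264  14.     924.    ]]
  return _methods._mean(a, axis=axis, dtype=dtype,
  ret = ret.dtype.type(ret / rcount)
Traceback (most recent call last):
  File "h.py", line 50, in knob
    return np.median(v[m][:,0]),np.ptp(v[m][:,0]),(np.percentile(v[m][:,1],3)+np.percentile(v[m][:,1],97))/2,np.percentile(w[m][:,2],90)-.007,m.sum()
                                ~~~~~~^^^^^^^^^^^
ValueError: zero-size array to reduction operation maximum which has no identity
```

```bash
python3 - <<'E'
from h import *
h=np.array([.4685,-.280]); d=over("hcal0",h,.028); o=near(d,h); print(o)
p=o[0]; tz=.0145
env.move_gripper(.5); env.movep([*p,.09],down(A)); print(env.movel([*p,tz],rate=.08,force_limit=8)); env.move_gripper(0,8); st("g1"); env.move_gripper(.4)
s=env.sense()["eef_pos"]; env.movel([*p,.05],rate=.1); env.movel([*p,.05],rate=.1,ori=down(G))
env.movel([*p,tz],rate=.08,force_limit=8); env.move_gripper(0,8); st("g2"); t=env.sense()["eef_pos"]; env.move_gripper(.4); st("rel")
env.movel([*p,.09],rate=.15); d=over("hcal1",h,.028); o=near(d,h); print(o,"held at",s,t)
print("bias cam-true",o[0]-p)
cv2.imwrite("pics/cl.png",np.vstack([cv2.imread("pics/clamped.png")[:230],d["image"][:230,:,::-1]]))
E
```

```text
(array([ 0.4693, -0.2804]), array([ 0.4693, -0.2804]), np.int32(637), np.int64(176), (np.float64(258.541601255887), np.float64(79.20879120879121)))
False
g1 None [ 0.4693 -0.2803  0.0146] vise [-0.1465 -0.2949] F [-0.3643  1.1263  1.0632] 10.910546304877446 54.9333
g2 None [ 0.4695 -0.2806  0.0148] vise [-0.1463 -0.2953] F [ 0.2884 -0.3767  1.7225] 11.718985131135524 59.0167
rel None [ 0.4693 -0.2804  0.0145] vise [-0.1466 -0.295 ] F [ 0.9717  0.3384 -0.8563] 34.782422556360544 59.7417
(array([ 0.4681, -0.2815]), array([ 0.4681, -0.2814]), np.int32(634), np.int64(183), (np.float64(258.0694006309148), np.float64(78.8044164037855))) held at [ 0.4693 -0.2804  0.0145] [ 0.4695 -0.2806  0.0148]
bias cam-true [-0.0012 -0.0011]
```

View pics/cl.png

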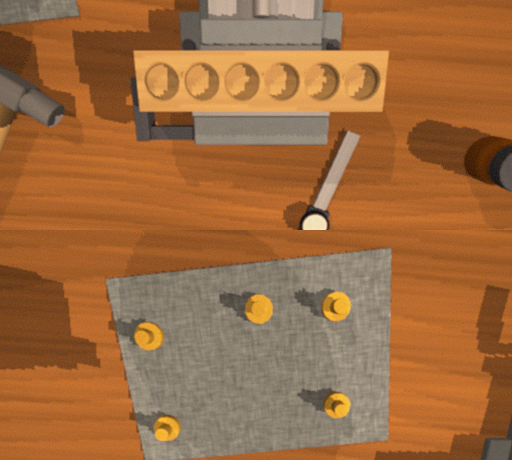

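Both views are clear: six empty pockets (162–363,80) in the clamped block and five upright heads on the mat: (148,336), (258,309), (336,305), (337,405), (166,428). The camera bias is about (-1.2, -1.1) mm. First head next.

```bash
cat > place.py <<'E'
from h import *
B=np.array([-.0012,-.0011])
YS=[-.08,-.048,-.016,.016,.048,.08]
def pocket(k): return vw(.0325,-.00045+YS[k])-B
def pick(h,n):
    d=over(f"pk{n}",h,.028); o=near(d,h)
    if o is None: return False
    p=o[0]-B; print("head",n,p,"expected",h,o[2])
    env.move_gripper(.5); env.movep([*p,.07],down(G))
    if env.movel([*p,.0145],rate=.08,force_limit=8): st("blocked"); return False
    env.move_gripper(0,15); env.movel([*p,.06],rate=.12)
    g=env.sense()["finger_gap"]*87; env.movel([*p,.13],rate=.25); print("gap",g); return 9<g<14
def put(k):
    c=pocket(k); env.movep([*c,.11],down(G)); env.movel([*c,.088],rate=.1); env.sleep(.15)
    tries=[(0,0)]+[(r*np.cos(t),r*np.sin(t)) for r in(.0008,.0015) for t in np.arange(6)*np.pi/3]
    for dx,dy in tries:
        q=c+[dx,dy]; env.movel([*q,.084],rate=.05); r=env.movel([*q,.0722],rate=.03,force_limit=6); z=env.sense()["eef_pos"][2]
        if z<.0755: break
        st("rim")
    print("in",k,(dx,dy),z,env.sense()["force"]); ok=z<.0755
    if ok: env.move_gripper(.3); env.movel([*q,.12],rate=.15)
    return ok
E
python3 - <<'E'
from place import *
h=np.array([.4693,-.2804])
if pick(h,0): print(put(0))
print(env.sense()["time"])
d=over("chk0",[.6245,.0267],.07); cv2.imwrite("pics/chk0c.png",cv2.resize(d["image"][:200,100:420,::-1],(800,500)))
E
```

```text
head 0 [ 0.4693 -0.2804] expected [ 0.4693 -0.2804] 641
gap 11.267473501351125
in 0 (0, 0) 0.07249789236346654 [-0.421   0.2224  4.9371]
True
70.2833
```

View pics/chk0c.png

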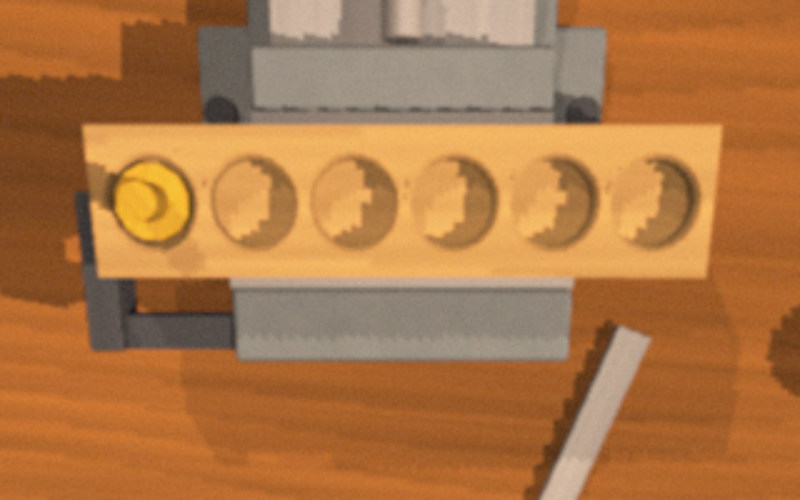

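Head 0 sits fully home in the first pocket (152,202). Repeating for the rest.

```bash
python3 - <<'E'
from place import *
k=1
for n in range(1,7):
    d=over(f"scan{n}",[.49,-.285],.10)
    L=[o[0]-B for o in heads(d) if 100<o[2]<900 and .38<o[0][0]<.66 and -.48<o[0][1]<-.10]
    print("seen",np.array(L))
    if not L: break
    h=min(L,key=lambda p:p[0])
    if pick(h,n):
        if not put(k): print("stuck"); break
        k+=1
    else: print("pick failed"); break
    print(env.sense()["time"])
    if env.sense()["time"]>160: break
E
```

```text
seen [[ 0.4626 -0.2162]
 [ 0.4988 -0.3731]
 [ 0.5472 -0.2032]
 [ 0.5809 -0.3581]]
head 1 [ 0.4625 -0.2155] expected [ 0.4626 -0.2162] 639
gap 10.925506775310152
in 1 (0, 0) 0.07253555839992008 [-0.1824 -0.1404  3.9072]
82.075
seen [[ 0.4987 -0.3732]
 [ 0.5471 -0.2033]
 [ 0.5811 -0.358 ]]
head 2 [ 0.4987 -0.3737] expected [ 0.4987 -0.3732] 633
gap 11.17531213965936
in 2 (0, 0) 0.07250397837942305 [-0.8605  0.3568  4.8175]
93.2167
seen [[ 0.5471 -0.2033]
 [ 0.581  -0.358 ]]
head 3 [ 0.5476 -0.2026] expected [ 0.5471 -0.2033] 632
gap 11.390885506843995
in 3 (0, 0) 0.07252678101443155 [0.0471 0.2859 4.232 ]
103.95
seen [[ 0.581 -0.358]]
head 4 [ 0.5816 -0.3587] expected [ 0.581 -0.358] 632
gap 11.128299708965772
in 4 (0, 0) 0.07252546670059076 [0.4184 0.8066 5.5481]
115.3667
seen []
```

```bash
python3 - <<'E'
from place import *
d=over("fin",[.6245,.0267],.07); b=block_rect(d,.07); print(vf(b[0]),b[1]+np.pi/2-PSI,b[2])
w=cloud(d)
for k in range(6):
    q=pocket(k)+B; r=np.hypot(w[...,0]-q[0],w[...,1]-q[1]); print(k,"foot/floor z",np.median(w[...,2][(r>.008)&(r<.011)]),"stem z",np.median(w[...,2][r<.004]))
env.movep([.40,-.02,.40],down(A)); env.set_joints([1.137,.527,1.433,0,1.181,-.178]); t=cams.get_image("top")
cv2.imwrite("pics/fin2.png",np.vstack([cv2.resize(d["image"][:200,60:460,::-1],(560,280)),cv2.resize(t["image"][70:290,70:510,::-1],(560,280))]))
print(env.sense()["time"])
E
```

```text
[ 0.0326 -0.0004] -0.0007882863 [0.0452 0.1977]
0 foot/floor z 0.069617867920864 stem z 0.08573375540915512
1 foot/floor z 0.06962433622418385 stem z 0.08576104147234886
2 foot/floor z 0.06956075890295557 stem z 0.08549951314340781
3 foot/floor z 0.06962242705996557 stem z 0.08561205144772033
4 foot/floor z 0.06973185934330961 stem z 0.08536285890035988
5 foot/floor z 0.060521298212490804 stem z 0.060665890862726946
123.1333
```

View pics/fin2.png

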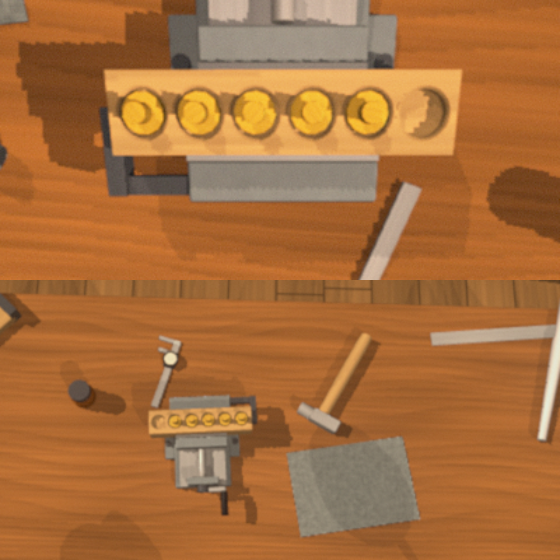

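All five heads are home with their feet flush at the block top. The block is still at the stop, the mat is empty, and the caliper, hammer and jar are undisturbed.

```bash
python3 -c "
from cell import env
print(env.close_job())"
```

```text
the job is handed in; nothing more can be done
None
```

The job is handed in at about 123 s: the block is clamped square against the fixed jaw and the stop, all five seal heads are fully home in their own pockets, and the caliper, hammer and jar are untouched.

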